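# Close and lock the spice grinder and set it to coarse

### The arm

A 6-joint arm with a two-finger parallel gripper is mounted at the origin on a cart in front of the work surface, level with it; the furniture and walls round the work are solid. World frame = base frame: x ahead of the robot, y to its left, z up, the work surface at z = 0. Lengths are in m, angles in rad, forces in N, time in s.
With the tool pointing down it reaches from about 0.325 to 0.9 m from the base axis. Payload 6.1 kg.
Tool frame: the origin (TCP) lies midway between the tips of the shut fingers; the grasp point (between the pads) lies 19 mm behind it; z points along the fingers, y is the line along which they close (so a half turn about z gives the same grasp; the last joint's range is limited). The gripper opens to 85 mm and grips with 20 to 120 N. Pads are 22 mm wide; open, the fingers measure 114 mm over their backs; the gripper's body (76 mm by 85 mm) begins 54 mm behind the grasp point. The pads swing forward as they close: fully open they stand 13 mm farther back than shut.
Start: joints at [1.141, 0.22, 1.526, -0, 1.395, -0.126], TCP at [0.187, 0.596, 0.203] pointing down, gripper open.
Joint ranges: [-2.98, 2.98], [-0.91, 2.08], [0.09, 2.57], [-1.24, 4.39], [0.2, 2.65], [-2.68, 2.68]. Speed limits (rad/s): [2.57, 2.57, 3.01, 3.14, 3.14, 3.14].

### API

Orientations are given as [roll, pitch, yaw] about the fixed x, y, z axes, in that order (R = Rz(yaw) Ry(pitch) Rx(roll)).
In Python, from plant import movep, move_l, set_joints, gripper_to, hold, inverse_kinematics, observe, get_image, get_calibration, Unreachable, job_done gives the robot as it stands. Calls block until the motion is done:
- movep(position, orientation): joint-space move of the TCP to a pose.
- move_l(position, feed=0.15, rotation=None, max_force=None): straight line of the TCP; rotation=None keeps the orientation; feed is the mean speed in m/s. With max_force (N) it stops when the force on the tool has changed by that much, and returns True; else False.
- set_joints(angles): joint-space move.
- gripper_to(opening, f_grip=None): finger opening in m; f_grip is the grip in N (None keeps the last); returns when the fingers have stopped.
- hold(seconds).
- inverse_kinematics(position, orientation): joint angles nearest the present ones, or None.
- observe(): the state.
- get_image(name): name is "scene" or "top" or "wrist"; returns (picture, depth): 400x640x3 uint8, red, green, blue; 400x640 float32, m along the optical axis (not along the pixel's ray), 0 where there is no reading.
- get_calibration(name): a dict with "intrinsics" (3x3 intrinsics, pixels), "world_from_camera" (4x4, takes a point from camera to world coordinates). Camera axes: x right, y down, z forward; pixel columns grow to the right and rows downward; lengths in m; the calibration is good to about 2 mm. A picture is of the moment at which its call begins: read the wrist's pose just before it. get_calibration takes no time and is no camera call; for the wrist camera it gives the pose at the moment of the call.
A pose or a line that the arm cannot do raises Unreachable and nothing moves.
- job_done(): hands the job in; it is judged then, once.
The state is a dict: "time_s": time; "q": joint angles; "joint_velocities": joint speeds; "joint_torque": joint torques, N m; "eef_pos": TCP position; "tcp_rot": TCP orientation; "ft_force": force on the tool from outside, world axes, zero at the start; "torque": the same for the moment, N m; "opening": finger opening in m; "grasp_force": force on a finger pad.
Only numpy, scipy, OpenCV 4.12 (cv2) and the standard library are available. Lean on these libraries where they do the work, as an engineer would, in place of code of your own. Each camera call takes 0.05 s, during which the arm holds its last target. There are 200 camera calls.

### The job

Get the spice grinder ready to run coarse: set its clear cover over the steel cup that stands in it, so that the cover drops fully into the collar, and turn it clockwise (seen from above) until it is locked against its stop. Also roll the ribbed setting wheel on the grinder's front deck as far as it will go, its top moving towards the nose of the deck. Leave the jars, the salt shaker and the mug where they stand, and the cup in its well.

Things in the scene. Friction and masses are not known exactly. Their poses are not given: they have to be found in the camera images.
- grinder: White spice grinder, fixed. Origin on the worktop under the axis of its round housing (radius 64 mm, 86 high), z up. -x points along its low front deck (74 mm wide, 48 high, round nose 167 mm from the axis). On top a bayonet collar: grey ring seat at 70 mm height, wall of inner radius 55.5 mm, inward lip (79 to 86 mm height, inner radius 48.5, flared to 52 at the top) cut by two notches.
- collar (a point): Centre of the collar's seat on the grinder's axis, 70 mm up; axes as the grinder's. The two 34 degree wide notches in the lip are centred 40 and 220 degrees counter-clockwise (from above) from +x. The cover's lugs drop through them, then turn 40 degrees clockwise under the lip to stops (2 mm play in height, 2.5 sideways). Locked: cover x axis along the grinder's x, either way round. No catch.
- cup: Steel grinding cup, radius 36 mm, 75 mm high, standing loose in the well of the grinder; origin under its centre, 30 mm above the worktop; its rim stands 35 mm above the seat, 105 mm above the worktop. It is already in place and stays there.
- cover: Clear shell open below, 0.2 kg, standing upright; origin at the centre of its lower rim, z up. Outer radius 46 mm, inner 42.5, 50 mm high (44 inside). At +x and at -x its grey foot has a lug (to radius 53 mm, 7 mm high, 22 degrees wide) and above that a radial wing, 9 mm thick, from the shell to radius 74 mm, 19 to 39 mm above the rim. Both sides are alike. Seated, its origin is 70 mm up.
- cover_knob (a point): Middle of the round grey grip knob on the cover's axis, 63 mm above its lower rim; knob 28 mm across, from 50 to 76 mm above the rim; axes as the cover's.
- fineness_wheel (a joint): Turn of the ribbed black setting wheel (radius 25 mm, 15 mm wide, axle along the grinder's y) in rad: 0 to 2.2 (end stop). It grows as the top of the wheel rolls towards the nose of the deck (grinder -x). Stays where it is left; it takes about 0.6 N at the rim. It starts between 0.1 and 0.9.
- wheel_top (a point): Highest point of the setting wheel, 116 mm from the grinder's axis along its -x, 56 mm above the worktop, 8 mm proud of the deck; axes as the grinder's. Only this rim stands out: press lightly on it with a fingertip and drag.
- spice_dark: Spice jar with dark lid, 44 mm across, 96 mm high; origin under its centre.
- spice_yellow: Spice jar with yellow lid, 42 mm across, 96 mm high; origin under its centre.
- salt: Glass salt shaker, 44 mm across, 90 mm high; origin under its centre.
- mug: White mug, 89x120x98 mm with its handle; origin under its middle.
Mind the look-alikes: they are no part of the job. What is shaped like the cover but red is not meant.

How it is judged:
On the way, in this order (a step that is already met when the one before it is completed fails the run):
1. the cover stands over the cup, down on the seat of the collar (z of cover in the frame of grinder below 0.0725 m and horizontal distance between cover and grinder below 0.005 m and angle between cover's own z axis and vertical below 0.05 rad), for 0.2 s.
2. the cover is turned home to its stop, lugs under the lip (angle between the x axis of cover and the x axis of grinder, either way round below 0.12 rad and z of cover in the frame of grinder below 0.0745 m and horizontal distance between cover and grinder below 0.005 m), for 0.2 s.
At the end, for the whole second after the job is handed in: The cover sits level on the seat over the cup (within 2.5 mm of height, 5 mm sideways), turned to within 0.12 rad of the locked position, at rest; the cup still stands in its well (within 6 mm); the setting wheel is rolled to within 0.15 rad of its end stop (above 2.05 rad) (all of step 1 and angle between the x axis of cover and the x axis of grinder, either way round below 0.12 rad and z of cover in the frame of grinder above 0.067 m and linear speed of cover below 0.02 m/s and horizontal distance between cup and grinder below 0.006 m and z of cup in the frame of grinder below 0.034 m and value of joint fineness_wheel above 2.05 rad); the robot touches nothing.
It fails at once if a jar, the salt shaker or the mug is shifted by more than 30 mm (distance of any of spice_dark, spice_yellow, salt, mug from where it was at the start of the episode above 0.03 m).
It also fails if it takes over 72 s, if anything falls off the work surface, if the arm or the gripper's body presses on something with over 40 N, if the wrist force passes 120 N, or if a joint passes its speed limit or range.

## Working session

There is one attempt and no reset: what is moved stays moved. The work goes in short steps, each a Python script; the robot and the scene stay as the last script left them, time stands still between calls to the robot, and variables do not carry over. Pictures are saved under pics/ and viewed, at most 10 in all, crops included, and the job is handed in when it is done.

```bash
mkdir -p pics; ls
python3 - <<'E'
from plant import *
import cv2,numpy as np
for n in("top","scene"):
    p,d=get_image(n); cv2.imwrite(f"pics/{n}0.png",p[:,:,::-1]); np.savez(f"{n}0.npz",p=p,d=d)
    c=get_calibration(n); print(n,np.round(c["intrinsics"],1).tolist(),np.round(c["world_from_camera"],3).tolist())
E
```

```text
pics
top [[438.6, 0.0, 322.8], [0.0, 438.6, 203.1], [0.0, 0.0, 1.0]] [[-0.01, -0.988, 0.153, 0.475], [-1.0, 0.012, 0.011, 0.03], [-0.013, -0.153, -0.988, 1.022], [0.0, 0.0, 0.0, 1.0]]
scene [[391.3, 0.0, 316.5], [0.0, 391.3, 204.3], [0.0, 0.0, 1.0]] [[0.694, -0.54, 0.476, 0.191], [-0.72, -0.512, 0.468, -0.367], [-0.009, -0.667, -0.745, 0.742], [0.0, 0.0, 0.0, 1.0]]
```

View pics/top0.png

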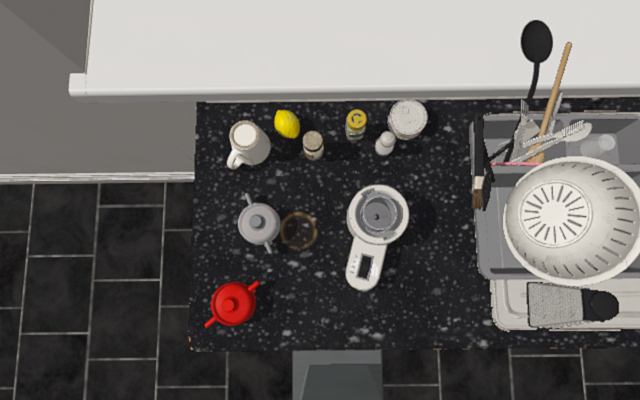

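View pics/scene0.png

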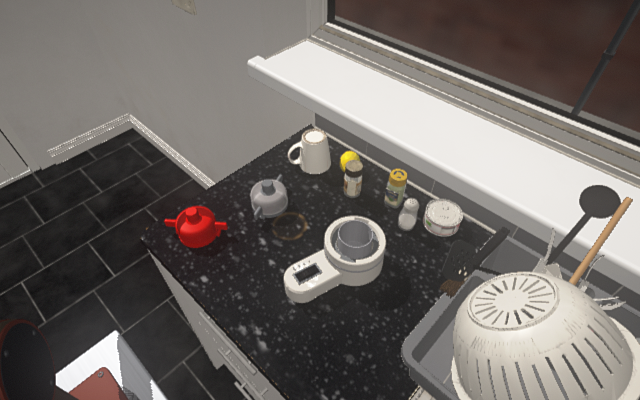

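```bash
cat > h.py <<'E'
import numpy as np,cv2
from plant import *
def cast(n,px,z,cal=None):
    c=cal or get_calibration(n);K=c["intrinsics"];T=np.array(c["world_from_camera"])
    px=np.atleast_2d(px).astype(float)
    r=np.c_[px,np.ones(len(px))]@np.linalg.inv(K).T@T[:3,:3].T
    o=T[:3,3]; return o+r*((z-o[2])/r[:,2])[:,None]
def cloud(n,d,cal=None):
    c=cal or get_calibration(n);K=np.array(c["intrinsics"]);T=np.array(c["world_from_camera"])
    v,u=np.mgrid[:d.shape[0],:d.shape[1]]
    p=np.stack([u,v,np.ones_like(u)],-1)@np.linalg.inv(K).T*d[...,None]
    return p@T[:3,:3].T+T[:3,3]
E
python3 - <<'E'
from h import *
f=np.load("top0.npz");p,d=f["p"],f["d"]
c=p[170:335,200:420,::-1]
cv2.imwrite("pics/crop1.png",cv2.resize(c,None,fx=3.6,fy=3.6,interpolation=cv2.INTER_CUBIC))
P=cloud("top",d)
for u,v in[(259,223),(259,222),(248,198),(269,250),(379,214),(363,282),(367,265),(299,231),(233,304)]: print((u,v),P[v,u].round(3))
print(observe()["ft_force"],observe()["time_s"])
E
```

```text
(259, 223) [0.579 0.18  0.072]
(259, 222) [0.581 0.18  0.077]
(248, 198) [0.641 0.212 0.037]
(269, 250) [0.522 0.162 0.04 ]
(379, 214) [ 0.601 -0.086  0.033]
(363, 282) [ 0.45  -0.045  0.049]
(367, 265) [ 0.486 -0.054  0.055]
(299, 231) [0.567 0.098 0.001]
(233, 304) [0.407 0.233 0.075]
[ 0.1233221  -0.35286624 -0.30496026] 0.1
```

View pics/crop1.png

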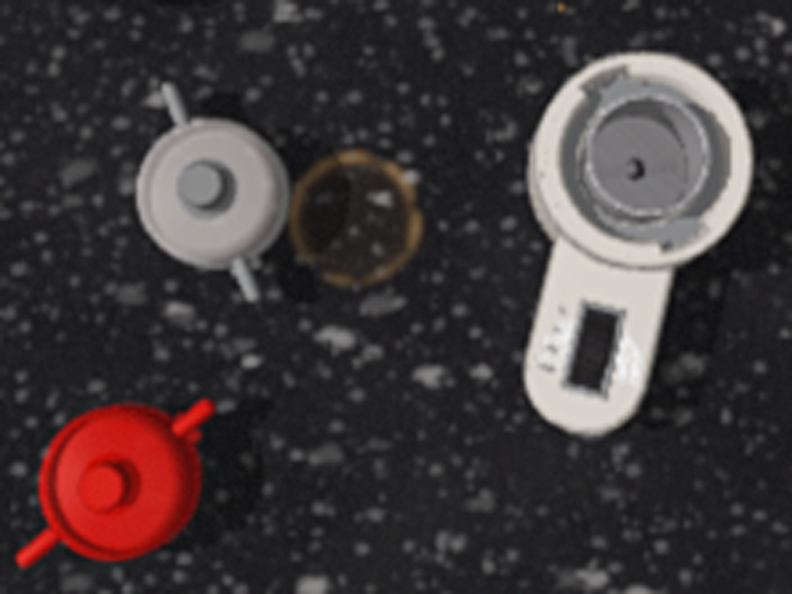

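The grey/clear cover with wings is at top-view pixel (258,223). The red look-alike is at (233,304) and is not meant, and the brown ring at (299,231) is flat on the worktop (a stain). The grinder's housing is at (379,214), its deck points down-left to (363,282), and the wheel window is at (367,267). The crop confirms all of this, with the collar notches at its upper left and lower right. Next I measure from the top view and take wrist close-ups.

Run:
```python
from h import *
print(observe()["tcp_rot"])
f=np.load("top0.npz");P=cloud("top",f["d"])
def circ(q):
    A=np.c_[2*q,np.ones(len(q))];s=np.linalg.lstsq(A,(q**2).sum(1),rcond=None)[0];return s[:2],np.sqrt(s[2]+s[:2]@s[:2])
m=(P[...,2]>.08)&(P[...,2]<.092)&(np.hypot(P[...,0]-.60,P[...,1]+.085)<.085)
q=P[m][:,:2].astype(np.float32); print("housing",cv2.minEnclosingCircle(q),len(q))
h=np.array(cv2.minEnclosingCircle(q)[0])
m=(P[...,2]>.042)&(P[...,2]<.053)&(np.hypot(P[...,0]-h[0],P[...,1]-h[1])>.075)&(np.hypot(P[...,0]-h[0],P[...,1]-h[1])<.18)
q=P[m][:,:2]; c=q.mean(0); print("deck mean",c,len(q),"yaw",np.degrees(np.arctan2(*(h-c)[::-1])), "reach",np.hypot(*(q-h).T).max())
m=(P[...,2]>.062)&(P[...,2]<.085)&(np.hypot(P[...,0]-.58,P[...,1]-.18)<.03)
q=P[m][:,:2].astype(np.float32);print("knob",cv2.minEnclosingCircle(q))
m=(P[...,2]>.018)&(P[...,2]<.045)&(np.hypot(P[...,0]-.58,P[...,1]-.18)<.09)&(np.hypot(P[...,0]-.58,P[...,1]-.18)>.055)
q=P[m][:,:2];u=np.linalg.svd(q-q.mean(0))[2][0];print("wings",q.mean(0),np.degrees(np.arctan2(u[1],u[0])),len(q))
for nm,pos in(("g",[.54,-.07,.33]),("c",[.53,.18,.33])):
    for yaw in(0,):
        movep(pos,[np.pi,0,yaw]); hold(.2); c=get_calibration("wrist"); p,d=get_image("wrist")
        np.savez(f"w{nm}.npz",p=p,d=d,K=c["intrinsics"],T=c["world_from_camera"]); cv2.imwrite(f"pics/w{nm}.png",p[:,:,::-1])
        o=observe();print(o["time_s"],o["q"],np.round(c["world_from_camera"],3).tolist())
a=[cv2.imread(f"pics/w{n}.png") for n in"gc"]; cv2.imwrite("pics/both.png",cv2.resize(np.vstack(a),(480,600)))
```

```text
[-3.13985210e+00 -2.39160293e-04  2.83780502e+00]
housing ((0.5943122506141663, -0.0784192904829979), 0.0643739178776741) 1111
deck mean [ 0.49176975 -0.04922722] 1305 yaw -15.890735278427309 reach 0.1794930314983109
knob ((0.58330899477005, 0.18841882050037384), 0.014181286096572876)
wings [0.59632285 0.1936767 ] -157.39744694126975 77
3.05 [-2.73023191e-01 -2.54791495e-02  1.55678430e+00  4.14035466e-05
  1.61042530e+00  1.29699374e+00] [[0.0, -0.965, -0.261, 0.606], [-1.0, -0.0, -0.001, -0.069], [0.001, 0.261, -0.965, 0.502], [0.0, 0.0, 0.0, 1.0]]
4.2833 [ 1.84249079e-01  1.16936831e-02  1.51967848e+00 -1.44689747e-04
  1.61021251e+00  1.75706065e+00] [[-0.003, -0.965, -0.261, 0.597], [-1.0, 0.003, -0.0, 0.179], [0.001, 0.261, -0.965, 0.502], [0.0, 0.0, 0.0, 1.0]]
```

View pics/both.png

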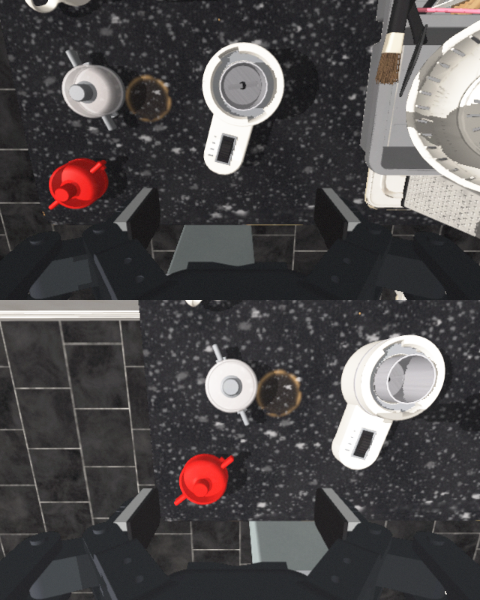

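The wrist pictures show the grinder almost straight below the camera (upper half) and the grey cover below it (lower half). I'll refine both poses from these.

Run:
```python
from h import *
for n,nm in(("wrist","wg.npz"),("wrist","wc.npz"),("top","top0.npz"),("scene","scene0.npz")):
    f=np.load(nm);cal=dict(intrinsics=f["K"],world_from_camera=f["T"]) if n=="wrist" else get_calibration(n)
    P=cloud(n,f["d"],cal); p=f["p"].astype(int); white=p.min(-1)>90; print(nm)
    r=lambda c:np.hypot(P[...,0]-c[0],P[...,1]-c[1])
    h=np.array([.595,-.079]); z=P[...,2]
    m=(z>.083)&(z<.089)&(r(h)<.075)&white
    q=P[m][:,:2].astype(np.float32); c,R=cv2.minEnclosingCircle(q); print(" housing",np.round(c,4),round(R,4),len(q),"z",z[m].mean())
    h=np.array(c)
    m=(z>.044)&(z<.052)&(r(h)>.07)&(r(h)<.19)&white
    q=P[m][:,:2].astype(np.float32); rr=np.hypot(*(q-h).T)
    # nose circle: points beyond 130 mm, radius 37
    a=(h-q.mean(0));a/=np.hypot(*a); s=(q-h)@a; t=(q-h)@np.array([-a[1],a[0]])
    mids=[];
    for k in np.arange(-.13,-.085,.005):
        b=t[abs(s-k)<.003]
        if len(b)>4: mids.append((k,(b.max()+b.min())/2,b.max()-b.min()))
    mids=np.array(mids); e=np.polyfit(mids[:,0],mids[:,1],1)
    print(" deck axis yaw simple",np.degrees(np.arctan2(a[1],a[0])),"corr via mids",np.degrees(np.arctan((mids[:,1]/mids[:,0]).mean())),"width",mids[:,2].mean(),"reach",np.percentile(rr,99.5),"z",z[m].mean())
    k0=np.array([.583,.186])
    m=(z>.070)&(z<.081)&(r(k0)<.025);q=P[m][:,:2].astype(np.float32)
    c,R=cv2.minEnclosingCircle(q); print(" knob",np.round(c,4),round(R,4),len(q),"z",np.percentile(z[m],50))
    k0=np.array(c); m=(z>.03)&(z<.044)&(r(k0)>.053)&(r(k0)<.08);q=P[m][:,:2]-k0
    ang=np.arctan2(q[:,1],q[:,0]); print(" wings",np.degrees(np.angle(np.exp(2j*ang).mean())/2),len(q))
```

```text
wg.npz
 housing [ 0.5967 -0.0784] 0.0641 3523 z 0.08653180045473848
 deck axis yaw simple -15.435804966449025 corr via mids 0.25691252529250685 width 0.07317851450036944 reach 0.1645146035896285 z 0.04890599581467255
 knob [0.5859 0.1882] 0.0142 461 z 0.07644786163885575
 wings 22.462234396537408 305
wc.npz
 housing [ 0.5965 -0.0782] 0.0648 4003 z 0.0865705606194269
 deck axis yaw simple -16.879711994967394 corr via mids 1.2099846571117223 width 0.07258517457685607 reach 0.16448925889148844 z 0.04908508198875991
 knob [0.5856 0.1889] 0.014 430 z 0.07676421620242813
 wings 22.547006963425815 227
top0.npz
 housing [ 0.5945 -0.0779] 0.0643 888 z 0.0856116441448614
 deck axis yaw simple -15.426040156025234 corr via mids 0.3011557064706948 width 0.07191747755342737 reach 0.16626131427623753 z 0.04776242125537297
 knob [0.5833 0.1884] 0.0142 131 z 0.0755522607788941
 wings 22.687125704431285 78
scene0.npz
 housing [ 0.5953 -0.0795] 0.0647 888 z 0.08524446633775645
 deck axis yaw simple -13.833273525617049 corr via mids -1.0273959640975587 width 0.07139649039768074 reach 0.1673785948379127 z 0.04724150762983405
 knob [0.5835 0.1862] 0.0145 84 z 0.07421372947139226
 wings 22.66338218925392 62
```

Run:
```python
from h import *
D=lambda yaw:[np.pi,0,yaw]
k=np.array([.5848,.1882]); z=.055
movep([*k,.15],D(0)); move_l([*k,z],feed=.12,max_force=10)
o=observe();print("at",o["eef_pos"],o["ft_force"])
gripper_to(.02,20); o=observe();print("g1",o["opening"],o["grasp_force"],o["ft_force"])
gripper_to(.06); move_l([*k,z+.035],feed=.15); movep([*k,z+.035],D(np.pi/2)); move_l([*k,z],feed=.1)
gripper_to(.02,50); o=observe();print("g2",o["opening"],o["grasp_force"],o["eef_pos"],o["ft_force"],o["time_s"])
c=get_calibration("top");p,d=get_image("top");P=cloud("top",d)
move_l([*k,.20],feed=.15);o=observe();print("lift",o["opening"],o["grasp_force"],o["ft_force"],o["time_s"])
p,d=get_image("top");np.savez("top1.npz",p=p,d=d);cv2.imwrite("pics/top1.png",cv2.resize(p[120:320,170:430,::-1],None,fx=3,fy=3))
```

```text
at [0.58569111 0.18837882 0.05614044] [ 0.17332974 -0.16364399  1.32984723]
g1 0.019971229548025545 0.0 [-0.5539176   0.36915357  0.38154375]
g2 0.020360466573926688 0.0 [0.58498206 0.18823689 0.0553163 ] [-0.16758115  0.53388912  0.15268767] 9.85
lift 0.01973091850915649 0.0 [-0.215126    0.66316522  0.88153486] 11.0167
```

View pics/top1.png

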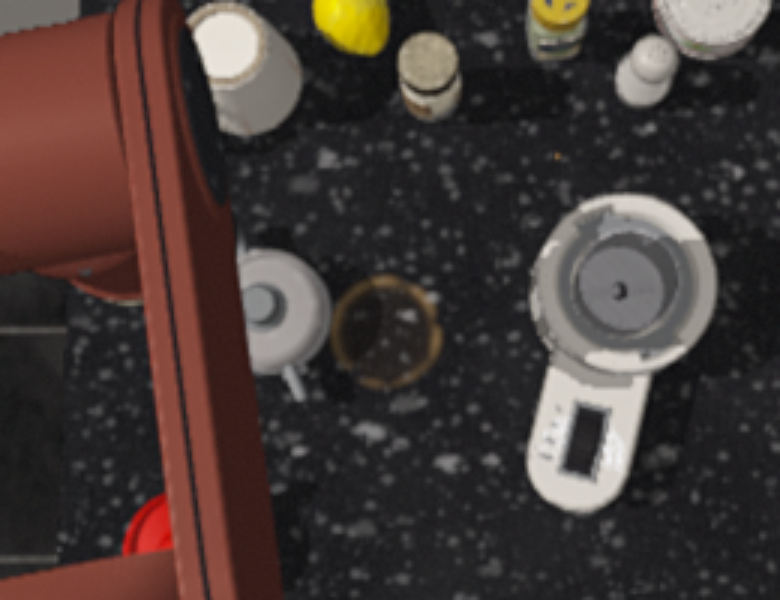

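The gripper closed to 20 mm without touching the 28 mm knob, and the cover still stands at about (258,221). I'll go down again and look from the scene camera, open and closed.

Run:
```python
from h import *
k=np.array([.5848,.1882])
gripper_to(.06,50);move_l([*k,.055],feed=.15)
a,_=get_image("scene"); gripper_to(.024); b,d=get_image("scene"); o=observe();print(o["opening"],o["grasp_force"],o["eef_pos"],o["tcp_rot"],o["ft_force"],o["time_s"])
w,_=get_image("wrist")
s=lambda p:cv2.resize(p[150:260,200:340,::-1],None,fx=2.8,fy=2.8)
t=np.hstack([s(a),s(b)]); ww=cv2.resize(w[:,:,::-1],(450,282))
cv2.imwrite("pics/chk.png",np.vstack([t,np.pad(ww,((0,0),(0,t.shape[1]-450),(0,0)))]))
```

```text
0.024097378107544285 0.0 [0.5847932  0.18821267 0.05507387] [ 3.14152409e+00 -8.34377695e-06  1.57081907e+00] [-0.28987031  0.89065178 -0.08586013] 13.1833
```

View pics/chk.png

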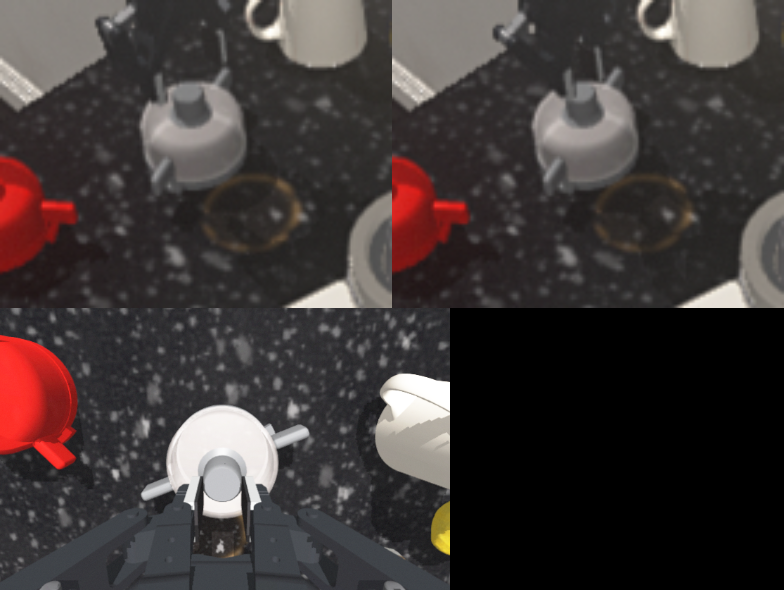

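The scene view has both finger tips ending at or behind the far (+y) side of the knob. The wrist view also shows the knob in front of the pads. I'll measure the real tip position from depth.

Run:
```python
from h import *
c=get_calibration("scene");p,d=get_image("scene");P=cloud("scene",d,c)
cw=get_calibration("wrist");w,dw=get_image("wrist");W=cloud("wrist",dw,cw);np.savez("wn.npz",w=w,d=dw,W=W)
r=np.hypot(P[...,0]-.585,P[...,1]-.19)
m=(r<.06)&(P[...,2]>.056)&(P[...,2]<.16)
v,u=np.nonzero(m); 
for a,b in sorted(zip(v,u)): print(b,a,P[a,b].round(3),p[a,b]) if (a%3==0) and (b%2==0) else 0
print("wrist")
r=np.hypot(W[...,0]-.585,W[...,1]-.19);m=(r<.06)&(W[...,2]>.056)&(W[...,2]<.13)
for lo in np.arange(.055,.13,.01):
    k=m&(W[...,2]>=lo)&(W[...,2]<lo+.01); q=W[k]
    if len(q): print(round(lo,3),len(q),q.min(0).round(3),q.max(0).round(3))
```

```text
276 147 [0.627 0.19  0.159] [61 59 60]
278 147 [0.63  0.186 0.159] [55 54 53]
276 150 [0.629 0.194 0.146] [53 52 50]
278 150 [0.629 0.186 0.151] [58 57 56]
280 150 [0.628 0.177 0.157] [55 53 53]
282 150 [0.633 0.176 0.155] [51 50 49]
284 150 [0.64  0.178 0.149] [54 53 51]
276 153 [0.63  0.196 0.136] [51 49 48]
280 153 [0.624 0.174 0.152] [54 53 52]
282 153 [0.632 0.176 0.146] [53 51 49]
270 156 [0.596 0.176 0.159] [50 48 48]
274 156 [0.603 0.171 0.158] [50 49 47]
276 156 [0.621 0.185 0.138] [ 99  98 101]
278 156 [0.621 0.178 0.143] [58 58 58]
280 156 [0.625 0.176 0.142] [50 48 47]
282 156 [0.632 0.177 0.136] [55 53 52]
266 159 [0.597 0.194 0.139] [48 48 46]
268 159 [0.604 0.196 0.133] [49 48 46]
270 159 [0.597 0.178 0.149] [48 47 47]
272 159 [0.598 0.172 0.152] [51 50 48]
274 159 [0.604 0.173 0.147] [49 47 47]
276 159 [0.617 0.182 0.134] [51 50 49]
278 159 [0.619 0.176 0.136] [52 50 51]
280 159 [0.623 0.175 0.134] [51 49 49]
252 162 [0.562 0.2   0.149] [48 45 46]
254 162 [0.562 0.191 0.155] [55 55 56]
256 162 [0.566 0.189 0.153] [49 46 48]
264 162 [0.574 0.171 0.159] [48 45 44]
266 1
[... 3294 characters left out ...]
 0.067] [80 80 80]
268 189 [0.579 0.177 0.065] [81 80 80]
270 189 [0.583 0.175 0.064] [77 76 78]
272 189 [0.588 0.174 0.061] [69 68 68]
264 192 [0.571 0.184 0.056] [92 91 92]
266 192 [0.573 0.179 0.057] [78 78 78]
268 192 [0.576 0.175 0.058] [79 78 79]
270 192 [0.58  0.173 0.057] [79 78 79]
wrist
0.055 261 [0.572 0.193 0.056] [0.598 0.203 0.065]
0.065 441 [0.572 0.175 0.065] [0.598 0.203 0.075]
0.075 2279 [0.572 0.176 0.075] [0.598 0.203 0.085]
0.085 464 [0.56  0.178 0.085] [0.61  0.2   0.095]
0.095 881 [0.56  0.178 0.095] [0.611 0.2   0.105]
0.105 1029 [0.559 0.177 0.105] [0.611 0.2   0.115]
0.115 1428 [0.556 0.177 0.115] [0.614 0.201 0.125]
0.125 970 [0.544 0.18  0.125] [0.627 0.203 0.13 ]
```

Depth shows the finger tips end at z≈0.085 when the TCP reads 0.055, so at this opening they are about 29 mm above the nominal TCP (x and y are fine). I'll regrip about 27 mm lower, guarded, in both directions.

Run:
```python
from h import *
D=lambda yaw:[np.pi,0,yaw]
k=np.array([.5850,.1884]); z=.030
gripper_to(.05,20); print("stop",move_l([*k,z],feed=.06,max_force=5)); o=observe();print(o["eef_pos"],o["ft_force"]); z=max(z,o["eef_pos"][2]+.001)
gripper_to(.015,20); o=observe();print("g1",o["opening"],o["grasp_force"],o["ft_force"])
if o["opening"]>.024:
    gripper_to(.05); move_l([*k,z+.04],feed=.15); movep([*k,z+.04],D(0)); move_l([*k,z],feed=.12)
    gripper_to(.015,50); o=observe();print("g2",o["opening"],o["grasp_force"],o["eef_pos"],o["ft_force"])
    print(observe()["time_s"])
    cw=get_calibration("wrist");w,dw=get_image("wrist");W=cloud("wrist",dw,cw);np.savez("wg2.npz",w=w,d=dw,W=W)
```

```text
stop False
[0.58465981 0.18833939 0.02943311] [ 0.44072664  0.66963254 -0.21160618]
g1 0.027093899835170757 20.085949301719666 [ 0.53542883 -0.3979078   0.62886758]
g2 0.025888097844188905 49.50996994972229 [0.58617728 0.18855949 0.03185375] [ 0.35152161 -1.15075305  3.40035185]
17.5667
```

Gripped at 26–27 mm with 50 N. Next: lift, carry over the grinder, and lower with a force guard.

Run:
```python
from h import *
D=lambda yaw:[np.pi,0,yaw]
k=np.array([.5850,.1884]);g=np.array([.5960,-.0782]);yi=np.radians(24.8-22.55)
move_l([*k,.172],feed=.15);o=observe();print("lift",o["opening"],o["grasp_force"],o["ft_force"])
movep([*g,.172],D(yi)); hold(.2)
c=get_calibration("scene");p,d=get_image("scene");pt,dt=get_image("top");np.savez("carry.npz",pt=pt,dt=dt)
o=observe();print(o["eef_pos"],o["time_s"])
cv2.imwrite("pics/carry.png",cv2.resize(p[120:320,220:440,::-1],None,fx=3,fy=3))
Wt=get_image("wrist");cw=get_calibration("wrist");W=cloud("wrist",Wt[1],cw)
r=np.hypot(W[...,0]-g[0],W[...,1]-g[1]);m=(r>.054)&(r<.078)&(W[...,2]>.15)&(W[...,2]<.19);q=W[m][:,:2]-g;a=np.arctan2(q[:,1],q[:,0])
print("wings yaw",np.degrees(np.angle(np.exp(2j*a).mean())/2),m.sum(),np.median(W[m][:,2]) if m.any() else 0)
```

```text
lift 0.025873643320701283 49.25118148326874 [ 0.2699906   0.20795332 -2.62134558]
[ 0.59615591 -0.07704959  0.17200615] 20.05
wings yaw 24.673075135163163 1165 0.1794777832337897
```

View pics/carry.png

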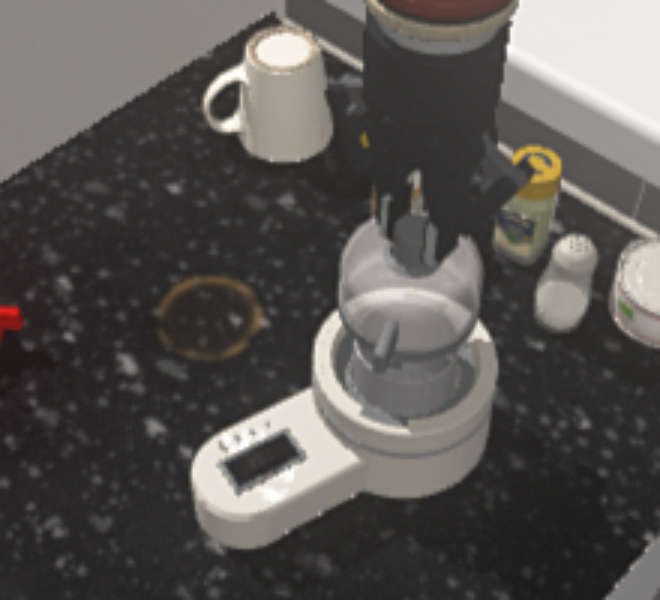

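The cover is held level over the cup, with its near wing at about (385,345) in the crop, above a collar notch. Its yaw of 24.7° matches the notches, so I lower it.

Run:
```python
from h import *
g=np.array([.5960,-.0782])
print([observe()["eef_pos"].round(4).tolist() for _ in range(3)])
move_l([*g,.122],feed=.1,max_force=10)
for z in(.112,.106,.1005):
    s=move_l([*g,z],feed=.03,max_force=10);hold(.15);o=observe();print(z,s,o["eef_pos"].round(4),o["ft_force"].round(1),o["torque"].round(2),o["time_s"])
    if s:break
```

```text
[[0.5961, -0.0773, 0.172], [0.5961, -0.0773, 0.172], [0.5961, -0.0773, 0.172]]
0.112 False [ 0.5962 -0.0782  0.1122] [ 0.2 -0.5 -3. ] [ 0.04 -0.02  0.07] 21.3833
0.106 False [ 0.596  -0.0782  0.106 ] [ 0.6 -0.4 -1.8] [-0.01  0.03 -0.01] 21.8833
0.1005 True [ 0.5969 -0.0785  0.1018] [-1.6 -0.7  6.4] [-0.02  0.06  0.04] 22.275
```

Run:
```python
from h import *
D=lambda yaw:[np.pi,0,yaw]
g=np.array([.5960,-.0782]);yi=np.radians(2.25)
z=observe()["eef_pos"][2]
s=move_l([*g,.0995],feed=.02,max_force=12);o=observe();print(s,o["eef_pos"].round(4),o["ft_force"].round(1))
gripper_to(.04); hold(.4)
cw=get_calibration("wrist");w,d=get_image("wrist");W=cloud("wrist",d,cw)
r=np.hypot(W[...,0]-g[0],W[...,1]-g[1]);m=(r>.054)&(r<.076)&(W[...,2]>.095)&(W[...,2]<.125);q=W[m][:,:2]-g;a=np.arctan2(q[:,1],q[:,0])
print("wings",np.degrees(np.angle(np.exp(2j*a).mean())/2),m.sum(),np.percentile(W[m][:,2],[25,50,75]))
u=np.cos(a-np.radians(24.7))>0
for k in(u,~u): print(q[k].mean(0).round(4),np.median(W[m][k][:,2]),k.sum())
gripper_to(.015,60);o=observe();print(o["opening"],o["eef_pos"].round(4),o["ft_force"].round(1),o["time_s"])
np.savez("seat.npz",w=w,d=d);cv2.imwrite("pics/seat.png",w[:,:,::-1])
```

```text
False [ 0.5968 -0.0784  0.1018] [-4.2  0.7 10.9]
wings 24.461884843412488 1457 [0.10818052 0.10940512 0.11000066]
[0.059  0.0261] 0.1093766442199946 1035
[-0.055  -0.0269] 0.10945171403291754 422
0.025635248148815862 [ 0.5962 -0.0783  0.0998] [-0.5 -0.5  1.6] 23.5333
```

View pics/seat.png

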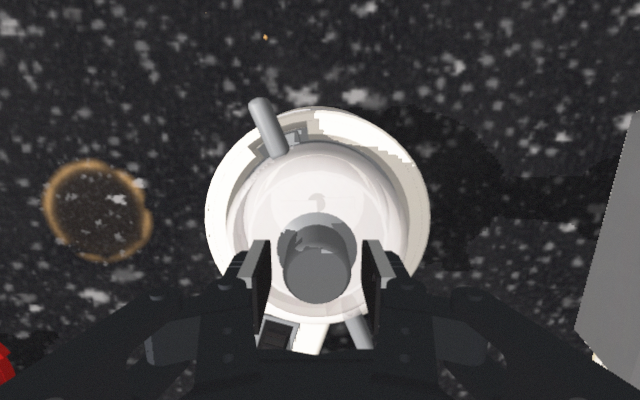

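The cover is seated and level: both wing tops are at z≈0.109, and a wing sits over the notch at (270,130). Now I turn it clockwise in place.

Run:
```python
from h import *
D=lambda yaw:[np.pi,0,yaw]
g=np.array([.5960,-.0782])
def wings(tag):
    cw=get_calibration("wrist");w,d=get_image("wrist");W=cloud("wrist",d,cw)
    r=np.hypot(W[...,0]-g[0],W[...,1]-g[1]);m=(r>.054)&(r<.076)&(W[...,2]>.095)&(W[...,2]<.125);q=W[m][:,:2]-g;a=np.arctan2(q[:,1],q[:,0])
    print(tag,"wings",np.degrees(np.angle(np.exp(2j*a).mean())/2),m.sum(),np.median(W[m][:,2]))
for dy in(-10,-20,-30,-38,-41.5):
    movep([*g,.1000],D(np.radians(2.25+dy))); hold(.1); o=observe();print(dy,o["eef_pos"].round(4),o["ft_force"].round(1),o["torque"].round(2),o["opening"].round(4))
    if abs(o["torque"][2])>2: break
hold(.2);wings("held");gripper_to(.05);hold(.3);wings("open");print(observe()["time_s"])
```

```text
Traceback (most recent call last):
AttributeError: 'float' object has no attribute 'round'
```

```bash
cat >> h.py <<'E'
g=np.array([.5960,-.0782])
D=lambda yaw:[np.pi,0,yaw]
def wings(tag):
    cw=get_calibration("wrist");w,d=get_image("wrist");W=cloud("wrist",d,cw)
    r=np.hypot(W[...,0]-g[0],W[...,1]-g[1]);m=(r>.054)&(r<.076)&(W[...,2]>.095)&(W[...,2]<.125);q=W[m][:,:2]-g;a=np.arctan2(q[:,1],q[:,0])
    print(tag,"wings",np.degrees(np.angle(np.exp(2j*a).mean())/2),m.sum(),np.median(W[m][:,2]))
E
python3 - <<'E'
from h import *
for dy in(-20,-30,-38,-41.5):
    movep([*g,.1000],D(np.radians(2.25+dy))); hold(.1); o=observe();print(dy,o["eef_pos"].round(4),o["ft_force"].round(1),o["torque"].round(2),o["opening"])
    if abs(o["torque"][2])>2: break
hold(.2);wings("held");gripper_to(.05);hold(.3);wings("open");print(observe()["time_s"])
E
```

```text
-20 [ 0.5959 -0.0781  0.0998] [-0.  -0.8 -2.3] [ 0.05 -0.01  0.03] 0.025640535973510955
-30 [ 0.5959 -0.0782  0.0998] [-0.2 -0.8 -1.7] [-0.01  0.01  0.03] 0.025663610421253105
-38 [ 0.5959 -0.0782  0.0998] [ 0.4  0.  -1.2] [-0.04 -0.01  0.02] 0.026130764529516903
-41.5 [ 0.5957 -0.0785  0.0999] [-1.5 -3.1 -1.3] [-0.46  0.3   0.53] 0.025905526340513116
held wings -16.810748098787133 1134 0.10950582525084329
open wings -15.520027302617292 1462 0.10935466152889411
26.375
```

The cover hit its stop (torque 0.5 Nm) at about -15.5°, against -15.2° for the grinder axis, and it stayed there after release. Now the wheel.

```bash
cat >> h.py <<'E'
yg=np.radians(-15.3); xg=np.array([np.cos(yg),np.sin(yg)])
W0=g-.116*xg
def stroke(s0,s1,zt,press,n=3,feed=.03):
    """touch down at s0, then drag to s1; returns contact height"""
    move_l([*(W0+s0*xg),zt+.006],feed=.12)
    hit=move_l([*(W0+s0*xg),zt-.012],feed=.02,max_force=press); z=observe()["eef_pos"][2]; out=[observe()["ft_force"][2]]
    for i in range(1,n+1):
        s=s0+(s1-s0)*i/n
        move_l([*(W0+s*xg),z-.0006],feed=feed); f=observe()["ft_force"]; out+=[(round(float(f[:2]@xg),1),round(float(f[2]),1))]
    print("hit",hit,"z",round(z,4),out,observe()["time_s"])
    move_l([*(W0+s1*xg),z+.008],feed=.12); return z
E
python3 - <<'E'
from h import *
move_l([*g,.185],feed=.15); gripper_to(0.0,20)
movep([*(W0-.002*xg),.13],D(yg)); 
h=move_l([*(W0-.002*xg),.075],feed=.1,max_force=8);print(h,observe()["eef_pos"])
h=move_l([*(W0-.002*xg),.02],feed=.03,max_force=4);o=observe();print(h,o["eef_pos"],o["ft_force"],o["opening"],o["time_s"])
if h:
    z=o["eef_pos"][2]
    for s in(-.007,-.012): move_l([*(W0+s*xg),z-.0006],feed=.03);f=observe()["ft_force"];print(s,f[:2]@xg,f)
    p,d=get_image("scene");cv2.imwrite("pics/wheel.png",cv2.resize(p[150:330,240:440,::-1],None,fx=3.3,fy=3.3))
    move_l([*(W0-.012*xg),z+.008],feed=.12)
E
```

```text
False [ 0.48277135 -0.04724202  0.07535497]
True [ 0.48277403 -0.04722054  0.02794863] [ 0.87893455 -0.64144485  4.25946565] 0.0004969353073805461 30.3167
-0.007 -0.8004050776690167 [-0.74759703  0.30054156  5.84554408]
-0.012 -2.2687006525129974 [-2.25986291  0.33702993  5.10933076]
```

View pics/wheel.png

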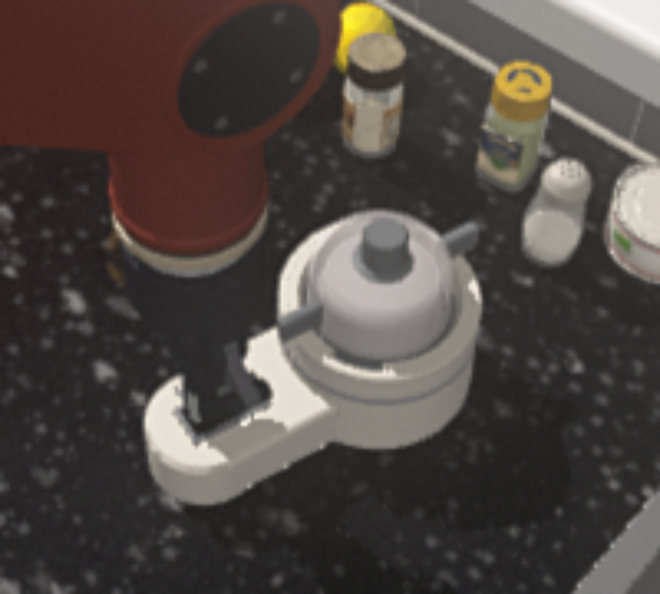

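The finger is on the wheel in the deck window (about (215,420)), the gripper body is clear of the cover, and the near wing lies along the deck axis. The wheel top is at TCP z≈0.028. I'll run strokes while watching the tangential force.

Run:
```python
from h import *
f=observe()["ft_force"];print("base",f[:2]@xg,f[2])
for i in range(3):
    s0,s1=.002,-.014; 
    move_l([*(W0+s0*xg),.034],feed=.12); b=observe()["ft_force"]
    hit=move_l([*(W0+s0*xg),.018],feed=.02,max_force=4); z=observe()["eef_pos"][2]; print("hit",hit,z)
    for s in(0,-.003,-.006,-.009,-.012,-.015):
        move_l([*(W0+s*xg),z-.0006],feed=.03); o=observe();f=o["ft_force"]-b
        print("  ",s,"act",round((o["eef_pos"][:2]-W0)@xg,4),round(o["eef_pos"][2],4),"ft",round(f[:2]@xg,2),round(f[2],2))
    move_l([*(W0-.015*xg),.036],feed=.12)
print(observe()["time_s"])
```

```text
base -0.22817831248827047 0.7159717900395616
hit True 0.02793977075012715
   0 act 0.0005 0.0279 ft 0.05 5.73
   -0.003 act -0.0028 0.0279 ft -0.36 5.85
   -0.006 act -0.006 0.0279 ft -0.95 7.72
   -0.009 act -0.0094 0.0277 ft -1.54 7.84
   -0.012 act -0.0131 0.0272 ft -2.49 6.69
   -0.015 act -0.0164 0.0265 ft -1.37 -0.54
hit True 0.027936767848809996
   0 act 0.0005 0.0279 ft 0.06 4.77
   -0.003 act -0.0028 0.0279 ft -0.9 7.06
   -0.006 act -0.006 0.0279 ft -1.53 7.58
   -0.009 act -0.0093 0.0277 ft -1.83 8.63
   -0.012 act -0.0131 0.0272 ft -1.89 7.19
   -0.015 act -0.0164 0.0265 ft -0.76 0.35
hit True 0.027946883771799512
   0 act 0.0005 0.0279 ft 1.78 5.86
   -0.003 act -0.0028 0.0279 ft -0.78 6.19
   -0.006 act -0.006 0.0279 ft -0.97 6.73
   -0.009 act -0.0094 0.0277 ft -0.41 8.27
   -0.012 act -0.0131 0.0272 ft -1.17 6.27
   -0.015 act -0.0164 0.0266 ft -0.71 0.83
38.6917
```

Run:
```python
from h import *
for i in range(4):
    move_l([*(W0+.003*xg),.033],feed=.15); b=observe()["ft_force"]
    hit=move_l([*(W0+.003*xg),.018],feed=.02,max_force=5); z=observe()["eef_pos"][2]; r=[]
    for s in(0,-.003,-.006,-.009,-.012):
        move_l([*(W0+s*xg),z-.001],feed=.03); o=observe();f=o["ft_force"]-b
        r.append((round(f[:2]@xg,2),round(f[2],2)))
    print(hit,z.round(4),r)
    move_l([*(W0-.014*xg),.036],feed=.15)
move_l([*(W0-.014*xg),.12],feed=.15)
movep([.45,-.05,.30],D(0));c=get_calibration("wrist");w,d=get_image("wrist")
uv=np.linalg.inv(c["world_from_camera"])@[*W0,.056,1];uv=c["intrinsics"]@uv[:3];u,v=(uv[:2]/uv[2]).astype(int);print(u,v,observe()["time_s"])
wings("end")
cv2.imwrite("pics/end.png",cv2.resize(w[max(v-150,0):v+50,u-130:u+130,::-1],None,fx=3,fy=3))
```

```text
True 0.0279 [(np.float64(0.52), np.float64(6.85)), (np.float64(0.13), np.float64(7.98)), (np.float64(1.42), np.float64(5.83)), (np.float64(2.07), np.float64(6.39)), (np.float64(2.11), np.float64(6.13))]
True 0.0279 [(np.float64(3.61), np.float64(5.49)), (np.float64(4.03), np.float64(6.45)), (np.float64(4.24), np.float64(7.93)), (np.float64(3.41), np.float64(8.43)), (np.float64(0.98), np.float64(7.88))]
True 0.0279 [(np.float64(4.01), np.float64(4.58)), (np.float64(3.94), np.float64(6.5)), (np.float64(3.51), np.float64(5.89)), (np.float64(3.69), np.float64(7.39)), (np.float64(1.49), np.float64(7.37))]
True 0.0279 [(np.float64(4.08), np.float64(5.82)), (np.float64(5.02), np.float64(7.46)), (np.float64(4.06), np.float64(8.1)), (np.float64(3.31), np.float64(8.2)), (np.float64(2.54), np.float64(8.81))]
314 132 48.9583
end wings -15.646542743851342 190 0.10948347126497152
```

View pics/end.png

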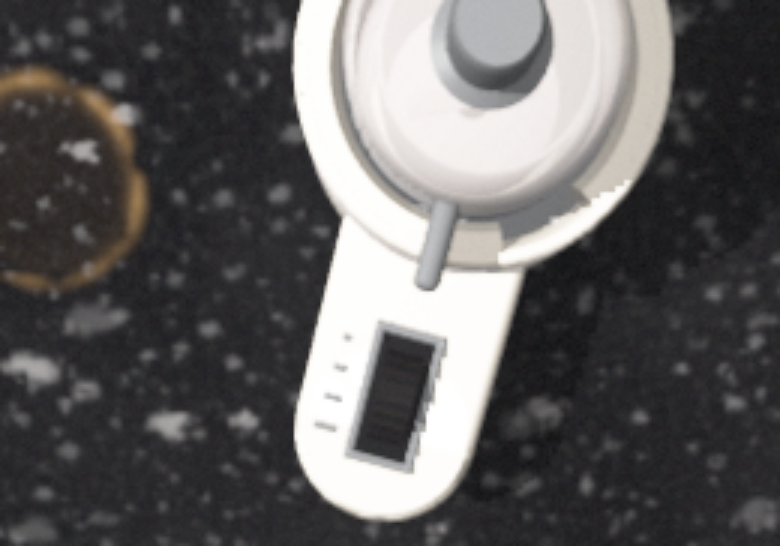

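The tangential force rose during the fourth of these strokes and then stayed at about 4 N, which means the wheel slips against its end stop. The picture shows the wing at (435,245) lying along the deck axis, and the cover is seated and locked. I hand the job in.

```bash
python3 -c "
from plant import *
print(job_done())"
```

```text
the job is handed in; nothing more can be done
None
```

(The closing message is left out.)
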